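# Lift the lid off the supply box and stand it in its rack

### The arm

A 7-joint arm with a two-finger parallel gripper is mounted at the origin on a cart in front of the work surface, level with it; the furniture and walls round the work are solid. World frame = base frame: x ahead of the robot, y to its left, z up, the work surface at z = 0. Lengths are in m, angles in rad, forces in N, time in s.
With the tool pointing down it reaches from about 0.4 to 0.85 m from the base axis. Payload 10.4 kg.
Tool frame: the origin (TCP) lies midway between the tips of the shut fingers; the grasp point (between the pads) lies 19 mm behind it (manip.pinch_z is the distance from the TCP to the grasp point, in m); y points along the fingers, x is the direction in which the jaws open and shut, and the axes are right-handed (so a half turn about y gives the same grasp; the last joint's range is limited). The gripper opens to 85 mm and grips with 20 to 120 N. Pads are 22 mm wide; open, the fingers measure 114 mm over their backs; the gripper's body (76 mm by 85 mm) begins 54 mm behind the grasp point. The pads swing forward as they close: fully open they stand 13 mm farther back than shut.
Start: joints at [-0.023, 0.332, -0.065, 1.46, 0.022, 1.35, -0.088], TCP at [0.625, 0, 0.231] pointing down, gripper open.
Joint ranges: [-2.6, 2.6], [-0.5, 2.12], [-1.47, 1.34], [0.16, 2.42], [-1.27, 4.41], [0.06, 2.06], [-2.6, 2.6]. Speed limits (rad/s): [2.22, 2.22, 2.79, 2.79, 3.14, 3.14, 3.14].

### API

Orientations are given as a unit quaternion [x, y, z, w].
In Python, from workcell import manip gives the robot as it stands.
- The arm moves only by the shell command python3 -m pendant 'ROWS' [OPENING] [FORCE]. ROWS is a JSON object of lists of equal length, an entry for each row: "offset": the shift along the tool's x, y, z scaled (see below), a list of three; "turn": the turn, a rotation vector about the tool's x, y, z scaled (see below), a list of three. A call has 1 to 12 rows; each row is the pose to reach, as a shift and turn from the pose measured when the call began, along the tool's axes at that moment; what a row does not reach only later rows make up. The controller multiplies each number of a shift by 200 mm and each number of a turn by 45 degrees. A row lasts 1/8 s, in which the tool goes at most 62.5 mm and 10.7 degrees, less where a joint would pass 70% of its speed; a pose out of reach is approached as far as the arm can. A call with a number of a shift or a turn outside -1 to 1 is refused whole. A call with a gripper value outside its range is refused whole. OPENING is the opening in per cent of the stroke, from 0 (shut) to 100 (fully open), set as the call begins (- or left out, the last holds). The fingers move at their own pace and stop on an object; FORCE is the grip in N (left out, the last holds). Time passes only in rows, so rows that repeat a pose let the fingers close. It gives the time, the measured TCP pose, the force and the opening at its end, in the units of the state.
- manip.get_obs(): the state, without advancing time (a new reading comes with each control period).
- manip.camera(name): name is "scene" or "side" or "wrist"; returns (picture, depth): 384x512x3 uint8, red, green, blue; 384x512 float32, m along the optical axis (not along the pixel's ray), 0 where there is no reading.
- manip.camera_model(name): a dict with "intrinsics" (3x3 intrinsics, pixels), "R" (3x3) and "t" (3): a world point X has camera coordinates R X + t; the wrist camera has in their place "tool_from_camera" (4x4, takes a point from camera to tool coordinates, whose origin is the TCP and whose axes are the tool frame's). Camera axes: x right, y down, z forward; pixel columns grow to the right and rows downward; lengths in m; the calibration is good to about 2 mm. The wrist camera is an equidistant fisheye: a pixel r from the principal point sees the ray r / f radians off the axis. A picture is of the moment at which its call begins: read the wrist's pose just before it. camera_model takes no time and is no camera call.
- manip.hand_in(): hands the job in, once; it reports no verdict.
The state is a dict: "clock": time; "joint_pos": joint angles; "joint_velocities": joint speeds; "tau": joint torques, N m; "position": TCP position; "ee_rot": TCP orientation; "ft_force": force on the tool from outside, world axes, zero at the start; "torque": the same for the moment, N m; "grip_width": opening from 0.0 (shut) to 1.0 (fully open).
Only numpy, scipy, OpenCV 4.12 (cv2) and the standard library are available. Lean on these libraries where they do the work, as an engineer would, in place of code of your own. Each camera call takes 0.05 s, during which the arm holds its last target. There are 200 camera calls.

### The job

Open the low supply box that stands under the lamp hood by its grip bar: swing the lid up to upright, lift it straight up off its hinge pins, and stand it upright in the slot of the lid stand, hinge edge down, set down fully and let go. Do not drop the lid or shove or upset the spray bottle, cup, soap pump and tape roll standing around.

Things in the scene. Friction and masses are not known exactly. Their poses are not given: they have to be found in the camera images.
- supply_box: Fixed open grey box, 132 x 170 mm, 75 mm high, a tape roll inside. Origin on the worktop straight below the hinge pins; x points from the box to the hinges (away from the robot), y along the hinge line, z up. The box runs from x = -154 to -22 mm. Closed, its lid (lid) lies on its rim.
- hinge_mid (a point): Middle of the hinge line, 81 mm above the worktop; axes as the box. Two fixed steel pins lie on this line at y = -50 and +50 mm, each 28 mm long between cheeks. They are flat: 14 mm tall and 6 mm thick in x, so the lid's hooks slip off them only straight up (about 25 mm), with the lid within about 25 degrees of upright.
- hood_edge (a point): Middle of the front lower edge of the fixed lamp hood: 20 mm behind the hinge line, 358 mm up; axes as the box. The hood reaches 85 mm back, 130 mm to either side, 28 mm up, on two posts behind the box. A hand held vertical over the grip bar of the upright lid strikes it: lean it to the box front by 30 to 40 degrees by then.
- lid: Loose grey lid, 0.32 to 0.5 kg, plate 134 x 170 x 12 mm. Origin on its hinge axis (at hinge_mid when closed), midway between its hooks; x points from there to the grip bar, y along the hinge, z out of the top. Closed, x points level to the box's front; raised, up. The hinge is free: let go before upright it falls shut; nothing stops it behind upright.
- lid_hooks (a point): Middle of the outer ends of the lid's two hooks, 14 mm from the hinge axis: the upright lid stands on these, so its origin is then 14 mm up. Axes as the lid. Hooks at y = -50 and +50 mm, each 22 mm wide, 28 mm thick, mouth 10 mm opening to -x, about 2 mm of play on the pins (3 mm along y).
- lid_grip (a point): Centre of the grip bar: steel, 15 mm in diameter, 40 mm long along the lid's y axis, on a 16 mm wide neck, 182 mm from the hinge axis and 31 mm outside the plate's front edge. Pinch it over its flat ends. Lightly held (20 N) the lid turns about the bar between the fingers; tightly held (60 N or more) it resists. Free from above when closed. Axes as the lid.
- lid_stand: Fixed dark steel rack for the lid. Origin on the worktop under its centre. The slot runs along its y axis, 140 mm long, open at both ends, 40 mm wide in x, between two rows of three upright fingers with flared tops, 94 mm high; slot floor 8 mm above the worktop. Its two sides are alike; the lid may face either way.
- spray: White spray bottle, 54 mm wide and 198 mm tall, origin under its centre. Bystander.
- cup: Grey measuring cup, 66 mm wide and 89 mm tall, origin under its centre. Bystander.
- soap: Pump soap bottle, 61 x 73 mm and 181 mm tall, origin under its centre. Bystander.
- roll: Roll of brown tape lying flat, 92 mm wide and 48 mm high, origin under its centre. Bystander.

How it is judged:
On the way, in this order (a step that is already met when the one before it is completed fails the run):
1. the lid is swung up to within 14 degrees of upright, still on its pins (angle between lid's own x axis and vertical below 0.25 rad and distance between lid and hinge_mid below 0.012 m), for 0.1 s.
2. the upright lid is lifted straight up, clear of its pins (angle between lid's own x axis and vertical below 0.45 rad and z of lid in the frame of hinge_mid above 0.025 m and horizontal distance between lid and hinge_mid below 0.04 m).
At the end, for the whole second after the job is handed in: The lid stands at rest in the slot of the stand, hinge edge down on the slot floor (hinge axis under 32 mm above the worktop), within 20 mm of the slot's centre line and 45 mm of its middle, leaning less than 22 degrees (0.38 rad) from upright (angle between lid's own x axis and vertical below 0.38 rad and x of lid in the frame of lid_stand between -0.02 and 0.02 m and y of lid in the frame of lid_stand between -0.045 and 0.045 m and z of lid in the frame of lid_stand below 0.032 m and linear speed of lid below 0.02 m/s); the robot touches nothing.
It fails at once if the lid is dropped or thrown (its hinge edge moves faster than 0.8 m/s) (linear speed of lid above 0.8 m/s).
It fails at once if the spray bottle, cup, soap pump or tape roll is shoved more than 40 mm or upset (distance of any of spray, cup, soap, roll from where it was at the start of the episode above 0.04 m or angle between any of spray, cup, soap, roll's own z axis and vertical above 0.5 rad).
It also fails if it takes over 61 s, if anything falls off the work surface, if the arm or the gripper's body presses on something with over 40 N, if the wrist force passes 120 N, or if a joint passes its speed limit or range.

## Working session

There is one attempt and no reset: what is moved stays moved. The work goes in short steps, Python scripts to look and compute and a shell command to move; the robot and the scene stay as the last step left them, time stands still between calls to the robot, and variables do not carry over. Pictures are saved under pics/ and viewed, about 8 in all and at most 12, crops included, and the job is handed in when it is done.

```bash
mkdir -p pics; ls; cat > h.py <<'E'
import numpy as np, cv2
from workcell import manip
from scipy.spatial.transform import Rotation as Ro
def shot(n,f):
    p,d=manip.camera(n); cv2.imwrite('pics/'+f+'.png',p[:,:,::-1]); np.save('pics/'+f+'.npy',d); return p,d
def cloud(n,d):
    m=manip.camera_model(n);K=np.array(m['intrinsics']);R=np.array(m['R']);t=np.array(m['t'])
    v,u=np.mgrid[:d.shape[0],:d.shape[1]]
    c=np.stack([(u-K[0,2])/K[0,0]*d,(v-K[1,2])/K[1,1]*d,d],-1)
    return (c-t)@R
E
python3 - <<'E'
from h import *
o=manip.get_obs();print(o)
a,_=shot('scene','s0');b,_=shot('side','d0')
cv2.imwrite('pics/c0.png',cv2.resize(np.vstack([a,b])[:,:,::-1],(800,1200))[:, :] if 0 else np.hstack([cv2.resize(a,(400,300)),cv2.resize(b,(400,300))])[:,:,::-1])
for n in('scene','side'):
    m=manip.camera_model(n);print(n,-np.array(m['R']).T@m['t'])
E
```

```text
pics
{'clock': 0.0, 'joint_pos': array([-0.02259653,  0.33285551, -0.06469714,  1.46093487,  0.02157396,
        1.34988643, -0.08848764]), 'joint_velocities': array([ 7.21951903e-04,  1.99470318e-03, -1.83547769e-03, -6.77697011e-05,
       -1.85942895e-03, -1.03186103e-03,  2.86258942e-04]), 'tau': array([ 4.98105128e-04, -6.25449800e+01,  4.97091911e-02, -3.91610491e+01,
        1.63588714e-02,  9.83294769e-03, -6.01235030e-06]), 'position': array([ 6.24631297e-01, -9.26118184e-08,  2.30529207e-01]), 'ee_rot': array([ 7.07120684e-01, -4.83695097e-04, -4.98766197e-04, -7.07092537e-01]), 'ft_force': array([-0.38221649, -0.25654809, -0.35706546]), 'torque': array([ 0.05275534,  0.05398736, -0.03692063]), 'grip_width': 0.9990824371118777}
scene [ 0.78475853 -1.04837335  1.30065869]
side [0.04386658 0.88556013 0.70267892]
```

View pics/s0.png

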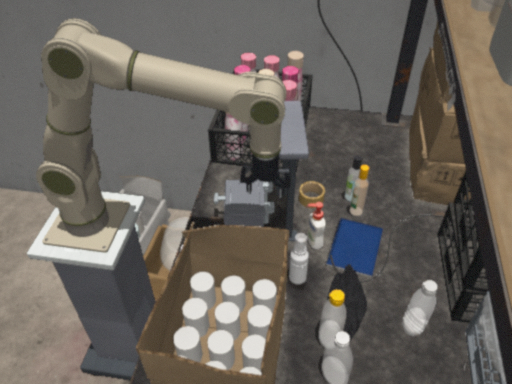

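View pics/d0.png

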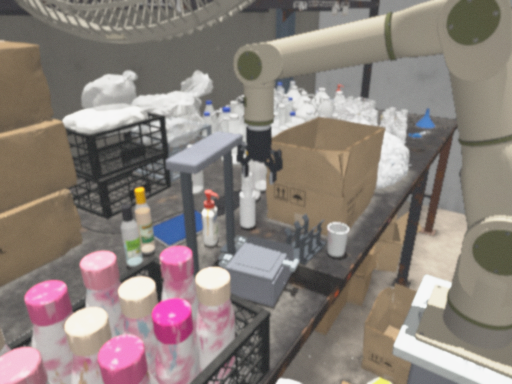

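The box and lid are under the hood: scene (245,200), side (262,270). The grip bar faces the robot, at scene (220,198). The stand is at side (308,240), the cup at side (338,238), the soap at scene (317,228), the spray at scene (299,260) and the roll at scene (312,190). Next I'll take points from the depth images and an enlarged crop.

```bash
python3 - <<'E'
from h import *
S=cloud('scene',np.load('pics/s0.npy'));D=cloud('side',np.load('pics/d0.npy'))
for n,C,pts in(('scene',S,[(220,198),(245,205),(230,190),(230,215),(262,205),(312,185),(317,228),(299,245),(290,130)]),('side',D,[(262,268),(240,262),(275,262),(297,262),(308,238),(318,245),(338,230),(250,190),(210,215),(205,150)])):
    for u,v in pts: print(n,u,v,C[v,u].round(3))
# top-down map from both clouds: height colour + rgb
res=.002;x0,x1,y0,y1=.3,1.1,-.45,.55
H=np.zeros((int((x1-x0)/res),int((y1-y0)/res),3),np.uint8);Z=np.full(H.shape[:2],-1.)
for f,C in(('s0',S),('d0',D)):
    im=cv2.imread(f'pics/{f}.png').reshape(-1,3);P=C.reshape(-1,3)
    d=np.load(f'pics/{f}.npy').ravel()
    k=(d>0)&(P[:,0]>x0)&(P[:,0]<x1)&(P[:,1]>y0)&(P[:,1]<y1)&(P[:,2]>.012)&(P[:,2]<.34)
    P=P[k];c=im[k]
    i=((x1-P[:,0])/res).astype(int);j=((y1-P[:,1])/res).astype(int)
    for a,b,z in zip(i,j,P[:,2]):
        for aa in(a,a+1):
            if 0<=aa<H.shape[0] and z>Z[aa,b]: Z[aa,b]=z
col=cv2.applyColorMap(np.clip(Z/.34*255,0,255).astype(np.uint8),cv2.COLORMAP_JET);col[Z<0]=0
for k in range(0,500,50): cv2.putText(col,f'{y1-k*res:.1f}',(k,398),0,.35,(255,255,255));cv2.line(col,(k,0),(k,400),(70,70,70))
for k in range(0,400,50): cv2.putText(col,f'{x1-k*res:.1f}',(0,k+10),0,.35,(255,255,255));cv2.line(col,(0,k),(500,k),(70,70,70))
cv2.imwrite('pics/top.png',cv2.resize(col,(750,600),interpolation=cv2.INTER_NEAREST))
s=cv2.imread('pics/s0.png')[150:290,190:340];d=cv2.imread('pics/d0.png')[120:310,170:360]
cv2.imwrite('pics/crop.png',np.hstack([cv2.resize(s,(400,400),interpolation=2),cv2.resize(d,(400,400),interpolation=2)]))
E
```

```text
scene 220 198 [0.452 0.11  0.088]
scene 245 205 [0.544 0.086 0.093]
scene 230 190 [0.478 0.152 0.09 ]
scene 230 215 [0.501 0.043 0.083]
scene 262 205 [0.599 0.1   0.088]
scene 312 185 [0.755 0.281 0.034]
scene 317 228 [0.79  0.012 0.106]
scene 299 245 [ 0.744 -0.125  0.177]
scene 290 130 [0.677 0.134 0.388]
side 262 268 [0.496 0.182 0.088]
side 240 262 [0.56  0.191 0.088]
side 275 262 [0.482 0.14  0.088]
side 297 262 [0.436 0.103 0.084]
side 308 238 [ 0.518 -0.135  0.007]
side 318 245 [ 0.471 -0.113  0.008]
side 338 230 [ 0.423 -0.151  0.061]
side 250 190 [ 0.731 -0.106  0.14 ]
side 210 215 [0.768 0.065 0.11 ]
side 205 150 [0.661 0.19  0.384]
```

View pics/top.png

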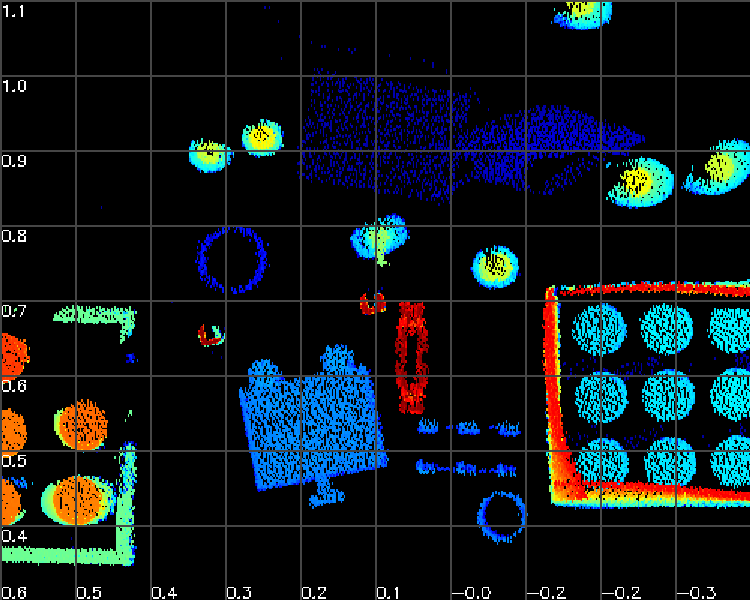

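View pics/crop.png

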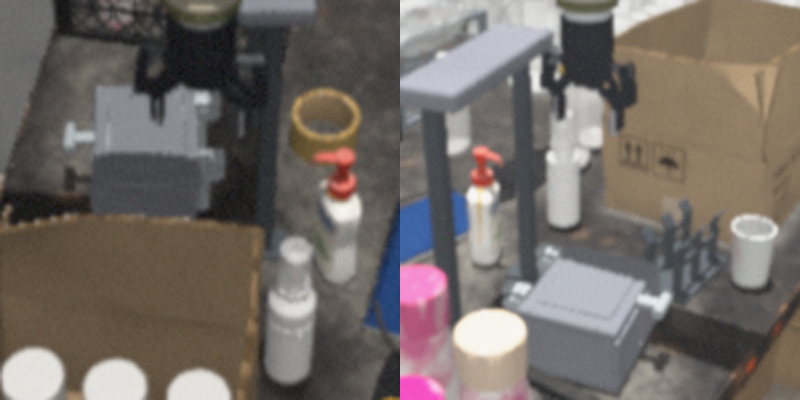

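The top map shows everything clearly: the grip bar at about (0.444, 0.114), the lid with a yaw of about 11°, the stand at about (0.505, -0.075) with little yaw, and the cardboard wall at y≈-0.18. I'll refine these by fitting.

```bash
python3 - <<'E'
from h import *
A=[cloud(n,np.load(f'pics/{f}.npy')).reshape(-1,3) for n,f in(('scene','s0'),('side','d0'))]
def sel(a,x,y,z): return a[(a[:,0]>x[0])&(a[:,0]<x[1])&(a[:,1]>y[0])&(a[:,1]<y[1])&(a[:,2]>z[0])&(a[:,2]<z[1])]
for n,a in zip(('scene','side','both'),A+[np.vstack(A)]):
    p=sel(a,(.43,.7),(.02,.25),(.08,.1)); 
    r=cv2.minAreaRect(p[(p[:,0]>.45)&(p[:,0]<.60)][:,:2].astype(np.float32)) if len(p) else 0
    print(n,len(p),r, np.median(p[:,2]))
    # front edge: min x per y bin
    e=[]
    for y in np.arange(.045,.2,.01):
        if .085<y<.145: continue
        q=p[abs(p[:,1]-y)<.004]
        if len(q)>8: e.append((y,np.percentile(q[:,0],3)))
    e=np.array(e); k=np.polyfit(e[:,0],e[:,1],1); print(' edge slope deg',np.degrees(np.arctan(k[0])),'x at .114',np.polyval(k,.114))
    g=sel(a,(.425,.458),(.08,.142),(.06,.11)); print(' bar',g.min(0).round(3),g.max(0).round(3),g.mean(0).round(3))
    s=sel(a,(.46,.56),(-.16,.01),(.03,.12))
    print(' stand n',len(s),s.min(0).round(3),s.max(0).round(3))
    for x in((.46,.505),(.505,.56)):
        for y in((-.03,.0),(-.095,-.055),(-.15,-.11)):
            q=sel(s,x,y,(.02,.12)); print('   ',len(q),q.mean(0).round(3),q.min(0).round(3),q.max(0).round(3))
    w=sel(a,(.43,.7),(-.25,-.14),(.1,.35)); print(' wall',w[:,1].max(), w[:,2].max())
    c=sel(a,(.36,.46),(-.17,-.06),(.07,.1));print(' cup',c.min(0),c.max(0))
E
```

```text
scene 1512 ((0.5258215069770813, 0.12757854163646698), (0.14873053133487701, 0.18935000896453857), 0.1525374948978424) 0.0893523045795608
 edge slope deg -11.142788920055283 x at .114 0.47205722810354833
 bar [0.426 0.091 0.072] [0.457 0.134 0.094] [0.441 0.111 0.086]
 stand n 2 [ 0.471 -0.014  0.095] [ 0.474 -0.013  0.096]
    2 [ 0.472 -0.014  0.096] [ 0.471 -0.014  0.095] [ 0.474 -0.013  0.096]<stdin>:20: RuntimeWarning: Mean of empty slice.
  ret = um.true_divide(
Traceback (most recent call last):
ValueError: zero-size array to reduction operation minimum which has no identity
```

```bash
python3 - <<'E'
from h import *
A=[cloud(n,np.load(f'pics/{f}.npy')).reshape(-1,3) for n,f in(('scene','s0'),('side','d0'))]
def sel(a,x,y,z): return a[(a[:,0]>x[0])&(a[:,0]<x[1])&(a[:,1]>y[0])&(a[:,1]<y[1])&(a[:,2]>z[0])&(a[:,2]<z[1])]
a=A[1]
p=sel(a,(.43,.7),(.02,.25),(.08,.1)); e=[]
for y in np.arange(.045,.2,.005):
    if .085<y<.145: continue
    q=p[abs(p[:,1]-y)<.004]
    if len(q)>8: e.append((y,np.percentile(q[:,0],3)))
e=np.array(e); k=np.polyfit(e[:,0],e[:,1],1); print('edge deg',np.degrees(np.arctan(k[0])),np.polyval(k,.114))
g=sel(a,(.425,.458),(.08,.142),(.06,.11)); print(' bar',g.min(0),g.max(0),g.mean(0))
for x in((.46,.505),(.505,.56)):
    for y in((-.04,.01),(-.095,-.055),(-.15,-.11)):
        q=sel(a,x,y,(.06,.12)); print(len(q),q.min(0).round(3),q.max(0).round(3)) if len(q) else 0
for n,a in zip('sd',A):
    w=sel(a,(.43,.7),(-.25,-.14),(.1,.5)); print(n,' wall',w.max(0) if len(w) else 0)
    c=sel(a,(.36,.46),(-.17,-.05),(.07,.1));print(' cup',c.min(0) if len(c) else 0,c.max(0) if len(c) else 0)
    # hinge knuckles: x extents
    h=sel(a,(.59,.68),(.05,.28),(.06,.12)); print(' hinge',h.min(0),h.max(0))
    print(' bar',sel(a,(.425,.456),(.08,.142),(.08,.11))[:,:2].mean(0))
E
```

```text
edge deg -11.208883061372894 0.472519547967217
 bar [0.42834328 0.0937611  0.07257248] [0.4578794  0.13629813 0.08884976] [0.4404108  0.11968916 0.08295301]
45 [ 0.471 -0.039  0.06 ] [ 0.487 -0.005  0.093]
36 [ 0.469 -0.084  0.061] [ 0.484 -0.059  0.093]
36 [ 0.467 -0.137  0.06 ] [ 0.482 -0.113  0.093]
63 [ 0.526 -0.034  0.06 ] [ 0.543 -0.008  0.091]
59 [ 0.524 -0.089  0.06 ] [ 0.538 -0.063  0.093]
56 [ 0.522 -0.141  0.06 ] [ 0.539 -0.114  0.092]
s  wall [ 0.69990181 -0.17482508  0.30499625]
 cup [ 0.37780616 -0.13092995  0.08627615] [ 0.38227864 -0.11048614  0.09314143]
 hinge [0.59004175 0.05628807 0.06011731] [0.65326086 0.26693482 0.10275286]
 bar [0.44014193 0.11215312]
d  wall [ 0.69987768 -0.17269193  0.29946413]
 cup [ 0.3804687  -0.15282053  0.07010486] [ 0.44567722 -0.08641223  0.08952766]
 hinge [0.59011664 0.06175422 0.06216673] [0.64957374 0.2799272  0.11955773]
 bar [0.44020573 0.11809441]
```

```bash
python3 -m pendant '{"offset":[[-0.2,0.05,0.1],[-0.4,0.15,0.25],[-0.6,0.25,0.4],[-0.8,0.35,0.5],[-0.92,0.35,0.575],[-0.92,0.35,0.575]],"turn":[[0,0.2,0],[0,0.4,0],[0,0.6,0],[0,0.8,0],[0,1,0],[0,1,0]]}' 70 20; cat > g.py <<'E'
from h import *
import sys
# g.py x y z yawdeg(of tool x) lean -> offset/turn numbers for tool TCP target
def goal(p,yaw,lean):
    o=manip.get_obs();R=Ro.from_quat(o['ee_rot'])
    c,s=np.cos(np.radians(yaw)),np.sin(np.radians(yaw))
    T=Ro.from_matrix(np.array([[c,0,-s],[s,0,c],[0,-1,0]]))*Ro.from_rotvec([np.radians(lean),0,0])
    q=R.inv().apply(np.array(p)-o['position'])/.2; t=(R.inv()*T).as_rotvec()/np.radians(45)
    return q.round(3),t.round(3)
if __name__=='__main__':
    v=list(map(float,sys.argv[1:]));o=manip.get_obs();print(o['position'].round(4),o['joint_pos'].round(2),goal(v[:3],v[3],v[4]))
E
python3 g.py .441 .115 .14 -78.8 0
```

```text
clock: 0.85
position: [0.4391, 0.116, 0.1607]
ee_rot: [0.654, -0.271, 0.27, -0.653]
ft_force: [0.3, -0.4, -0.2]
grip_width: 0.698
[0.4391 0.116  0.1607] [-0.23  0.02 -0.13  1.98  0.    1.15 -1.14] (array([0.01 , 0.103, 0.003]), array([ 0.002,  0.753, -0.001]))
```

```bash
python3 -m pendant '{"offset":[[0,0.03,0],[0.01,0.06,0],[0.01,0.1,0.003],[0.01,0.1,0.003],[0.01,0.1,0.003]],"turn":[[0,0.2,0],[0,0.4,0],[0,0.6,0],[0,0.753,0],[0,0.753,0]]}'; python3 - <<'E'
from h import *
o=manip.get_obs();p,d=shot('wrist','w1')
m=manip.camera_model('wrist');print({k:np.array(v).round(3).tolist() for k,v in m.items()})
K=np.array(m['intrinsics']);T=np.linalg.inv(np.array(m['tool_from_camera']))
R=Ro.from_quat(o['ee_rot'])
im=p[:,:,::-1].copy()
def proj(X):
    c=T[:3,:3]@R.inv().apply(np.array(X)-o['position'])+T[:3,3]
    th=np.arctan2(np.hypot(c[0],c[1]),c[2]);r=th/np.hypot(c[0],c[1])
    return int(K[0,2]+K[0,0]*r*c[0]),int(K[1,2]+K[1,1]*r*c[1])
a=np.array([.194,-.981,0])
for s in(-.02,0,.02): q=proj(np.array([.441,.115,.081])+s*a);print(q);cv2.circle(im,q,2,(0,0,255),-1)
cv2.imwrite('pics/w1.png',im)
E
python3 g.py .441 .115 .058 -78.8 0
```

```text
clock: 1.48
position: [0.4415, 0.1145, 0.1406]
ee_rot: [0.547, -0.449, 0.448, -0.546]
ft_force: [0.8, 0.2, 0.4]
grip_width: 0.704
{'intrinsics': [[297.319, 0.0, 254.935], [0.0, 297.319, 190.268], [0.0, 0.0, 1.0]], 'tool_from_camera': [[1.0, -0.0, 0.001, -0.0], [-0.001, -0.302, 0.953, -0.143], [0.0, -0.953, -0.302, 0.078], [0.0, 0.0, 0.0, 1.0]]}
(226, 209)
(253, 209)
(281, 209)
[0.4415 0.1146 0.1407] [-0.24  0.05 -0.12  2.    0.01  1.1  -1.73] (array([-0.002,  0.413, -0.001]), array([ 0.002,  0.004, -0.   ]))
```

View pics/w1.png

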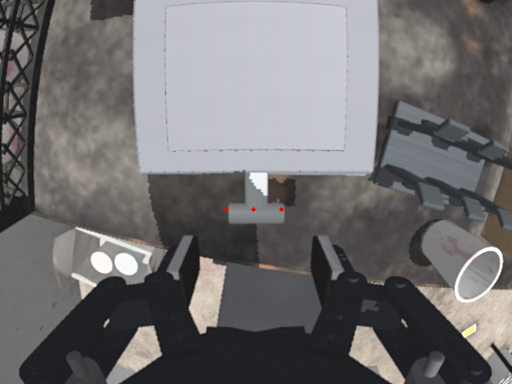

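The wrist view shows the bar at columns 228–285 and rows 204–224, centred about 3 px right of and 5 px below the prediction. I'll shift about 2 mm in +x and 3 mm toward the robot, then descend and close.

```bash
python3 -m pendant '{"offset":[[0.005,0.1,-0.006],[0.01,0.2,-0.012],[0.01,0.3,-0.012],[0.01,0.38,-0.012],[0.01,0.413,-0.012],[0.01,0.413,-0.012]],"turn":[[0,0,0],[0,0,0],[0,0,0],[0,0,0],[0,0,0],[0,0,0]]}' 70 20 && python3 -m pendant '{"offset":[[0,0,0],[0,0,0],[0,0,0],[0,0,0],[0,0,0],[0,0,0],[0,0,0],[0,0,0]],"turn":[[0,0,0],[0,0,0],[0,0,0],[0,0,0],[0,0,0],[0,0,0],[0,0,0],[0,0,0]]}' 0 25
```

```text
clock: 2.28
position: [0.4394, 0.1122, 0.058]
ee_rot: [0.548, -0.448, 0.447, -0.547]
ft_force: [0.7, 0.5, -0.5]
grip_width: 0.699
clock: 3.28
position: [0.4399, 0.1123, 0.0587]
ee_rot: [0.548, -0.448, 0.447, -0.547]
ft_force: [-0.2, -0.5, 6.1]
grip_width: 0.463
```

```bash
cat > arc.py <<'E'
import numpy as np,sys
from h import *
# from current pose: bar at TCP - e*y_tool; hinge given; print rows for phi list
o=manip.get_obs();R=Ro.from_quat(o['ee_rot']);e=.022
ux=np.array([.981,.194,0]);uz=np.array([0,0,1.])
Yn=R.apply([0,1,0]);L0=np.degrees(np.arctan2(Yn@ux,-Yn[2]))
bar=o['position']-e*Yn
H=np.array([.438,.114,.081])+.182*ux if len(sys.argv)<5 else np.array(eval(sys.argv[4]))
lat=np.cross(uz,ux)
d=bar-H; print('lean',L0,'phi',np.degrees(np.arctan2(d[2],-d@ux)),'r',np.hypot(d[2],d@ux),'lat',d@lat,'bar',bar,o['ft_force'].round(1))
p0,p1,n=map(float,sys.argv[1:4])
for ph in np.linspace(p0,p1,int(n)+1)[1:]:
    L=np.radians(ph*36/90);f=np.radians(ph)
    T=H+.182*(-np.cos(f)*ux+np.sin(f)*uz)+e*(-np.cos(L)*uz+np.sin(L)*ux)
    print(round(ph,1),(R.inv().apply(T-o['position'])/.2).round(3).tolist(),round((np.degrees(L)-L0)/45,3))
E
python3 arc.py 0 40 8
```

```text
lean -0.049738118134295864 phi -0.10731902194514985 r 0.1804653557700672 lat -0.002041990634653326 bar [0.43990141 0.11229448 0.08066198] [-0.2 -0.5  6.1]
5.0 [-0.01, -0.081, -0.0] 0.046
10.0 [-0.01, -0.16, 0.014] 0.09
15.0 [-0.01, -0.238, 0.035] 0.134
20.0 [-0.01, -0.314, 0.062] 0.179
25.0 [-0.01, -0.388, 0.096] 0.223
30.0 [-0.01, -0.459, 0.137] 0.268
35.0 [-0.009, -0.527, 0.183] 0.312
40.0 [-0.009, -0.591, 0.235] 0.357
```

```bash
python3 -m pendant '{"offset":[[0,-0.08,0.003],[0,-0.16,0.018],[0,-0.238,0.039],[0,-0.314,0.066],[0,-0.388,0.1],[0,-0.459,0.141],[0,-0.527,0.187],[0,-0.591,0.239],[0,-0.591,0.239]],"turn":[[0.046,0,0],[0.09,0,0],[0.134,0,0],[0.179,0,0],[0.223,0,0],[0.268,0,0],[0.312,0,0],[0.357,0,0],[0.357,0,0]]}'; python3 arc.py 40 88 11; python3 - <<'E'
from h import *
shot('side','d1')
cv2.imwrite('pics/d1c.png',cv2.resize(cv2.imread('pics/d1.png')[100:320,160:380],(600,600),interpolation=2))
E
```

```text
clock: 4.4
position: [0.4876, 0.122, 0.1779]
ee_rot: [-0.465, 0.38, -0.506, 0.619]
ft_force: [-0.6, 0.2, -2.9]
grip_width: 0.462
lean 16.152337032405466 phi 40.55656340154252 r 0.18148583013067018 lat -0.0018152752776035017 bar [0.48162712 0.12077715 0.1990018 ] [-0.6  0.2 -2.9]
44.4 [-0.009, -0.034, 0.053] 0.035
48.7 [-0.009, -0.066, 0.118] 0.074
53.1 [-0.008, -0.093, 0.185] 0.113
57.5 [-0.008, -0.115, 0.254] 0.152
61.8 [-0.008, -0.133, 0.325] 0.191
66.2 [-0.007, -0.145, 0.396] 0.229
70.5 [-0.007, -0.152, 0.469] 0.268
74.9 [-0.007, -0.154, 0.541] 0.307
79.3 [-0.007, -0.151, 0.614] 0.346
83.6 [-0.006, -0.143, 0.686] 0.384
88.0 [-0.006, -0.13, 0.757] 0.423
```

View pics/d1c.png

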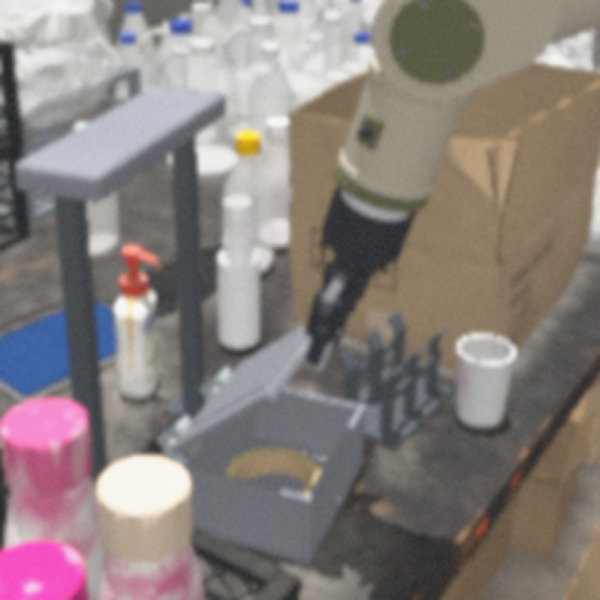

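The lid is on its hinge at about 40°, turning freely between the fingers with low forces. I'll continue to upright.

```bash
python3 -m pendant '{"offset":[[0,-0.034,0.053],[0,-0.066,0.118],[0,-0.093,0.185],[0,-0.115,0.254],[0,-0.133,0.325],[0,-0.145,0.396],[0,-0.152,0.469],[0,-0.154,0.541],[0,-0.151,0.614],[0,-0.143,0.686],[0,-0.13,0.757],[0,-0.13,0.757]],"turn":[[0.035,0,0],[0.074,0,0],[0.113,0,0],[0.152,0,0],[0.191,0,0],[0.229,0,0],[0.268,0,0],[0.307,0,0],[0.346,0,0],[0.384,0,0],[0.423,0,0],[0.423,0,0]]}'; python3 arc.py 88 90 1
```

```text
clock: 5.95
position: [0.6236, 0.1494, 0.2441]
ee_rot: [-0.356, 0.292, -0.562, 0.687]
ft_force: [-0.7, -2.1, 5.2]
grip_width: 0.465
lean 35.17397927126083 phi 88.18004026046862 r 0.1811773871660652 lat -0.0013217303483450443 bar [0.61115372 0.1468951  0.26208599] [-0.7 -2.1  5.2]
90.0 [-0.006, 0.013, 0.028] 0.018
```

```bash
python3 -m pendant '{"offset":[[0,0,0],[0,0,0.01],[0,0,0.01],[0,0,0.01],[0,0,0.01],[0,0,0.01]],"turn":[[0,0,0],[0,0,0],[0,0,0],[0,0,0],[0,0,0],[0,0,0]]}' 0 90; python3 arc.py 88 90 1; python3 - <<'E'
from h import *
o=manip.get_obs();R=Ro.from_quat(o['ee_rot']);print(o['joint_pos'].round(2))
for h in(.01,.02,.03,.04): print(h,(R.inv().apply([0,0,h])/.2).round(3))
p,d=shot('side','d2')
C=cloud('side',d)
cv2.imwrite('pics/d2c.png',cv2.resize(cv2.imread('pics/d2.png')[100:320,160:380],(600,600),interpolation=2))
ux=np.array([.981,.194,0]);H=np.array([.438,.114,.081])+.182*ux
q=(C-H).reshape(-1,3);X=q@ux;Y=q@np.array([-.194,.981,0])
for z in np.arange(.02,.15,.02):
    k=(abs(q[:,2]-z)<.006)&(abs(X)<.06)&(Y>-.08)&(Y<.095)
    print(round(z,2),k.sum(),np.median(X[k]).round(4) if k.any() else None)
E
```

```text
clock: 6.7
position: [0.6249, 0.1498, 0.2447]
ee_rot: [-0.357, 0.292, -0.562, 0.687]
ft_force: [-0.6, 0.2, -3.2]
grip_width: 0.449
lean 35.12127029310018 phi 88.61437155374679 r 0.18172236499269748 lat -0.0012271149660996901 bar [0.61246923 0.1472517  0.26266923] [-0.6  0.2 -3.2]
90.0 [-0.006, 0.011, 0.021] 0.02
[-0.23 -0.02 -0.13  1.97  0.15  0.59 -1.82]
0.01 [-0.    -0.041  0.029]
0.02 [-0.    -0.082  0.058]
0.03 [-0.    -0.123  0.086]
0.04 [-0.    -0.164  0.115]
0.02 119 -0.0075
0.04 102 -0.008
0.06 106 -0.009
0.08 105 -0.0097
0.1 110 -0.0106
0.12 118 -0.0112
0.14 133 -0.0119
```

View pics/d2c.png

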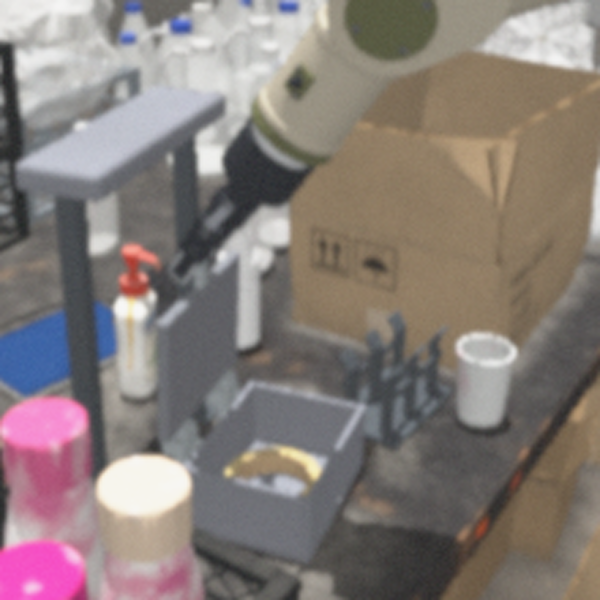

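The lid is upright, about 2° short of vertical, and the hand clears the hood. I'll lift it straight up 40 mm.

```bash
python3 -m pendant '{"offset":[[0,-0.025,0.018],[0,-0.055,0.039],[0,-0.082,0.058],[0,-0.11,0.078],[0,-0.14,0.098],[0,-0.164,0.115],[0,-0.164,0.115]],"turn":[[0,0,0],[0,0,0],[0,0,0],[0,0,0],[0,0,0],[0,0,0],[0,0,0]]}'; python3 - <<'E'
from h import *
o=manip.get_obs();R=Ro.from_quat(o['ee_rot']);print(o['position'],o['joint_pos'].round(2),o['ft_force'])
p,d=shot('side','d3');C=cloud('side',d)
ux=np.array([.981,.194,0]);H=np.array([.438,.114,.081])+.182*ux
q=(C-H).reshape(-1,3);X=q@ux;Y=q@np.array([-.194,.981,0])
for z in np.arange(.04,.19,.02):
    k=(abs(q[:,2]-z)<.006)&(abs(X)<.06)&(Y>-.08)&(Y<.095)
    print(round(z,2),k.sum(),np.median(X[k]).round(4) if k.any() else None, Y[k].min(),Y[k].max())
E
python3 g.py .50 .05 .34 -85 35; python3 g.py .50 -.06 .34 -92.2 35;
```

```text
clock: 7.62
position: [0.6251, 0.1498, 0.2856]
ee_rot: [-0.356, 0.292, -0.562, 0.687]
ft_force: [-0.0, 0.1, -3.3]
grip_width: 0.454
[0.62510118 0.14978916 0.28555818] [-0.23 -0.05 -0.12  1.91  0.13  0.68 -1.8 ] [-0.02563815  0.07514534 -3.3203238 ]
0.04 39 -0.0134 -0.05702894507733096 0.06447791934479022
0.06 118 -0.0068 -0.07549184577243528 0.08656295890138871
0.08 110 -0.0076 -0.07844408928291752 0.08635272482225834
0.1 113 -0.0083 -0.07959373911271816 0.08642911035424015
0.12 111 -0.009 -0.07990821317206369 0.08629275914866079
0.14 118 -0.0099 -0.0773488991938111 0.08581368709525808
0.16 118 -0.0108 -0.07672089135171302 0.08685533508940603
0.18 130 -0.0116 -0.07606766218924624 0.08877440975272419
[0.6249 0.1497 0.285 ] [-0.23 -0.05 -0.12  1.91  0.13  0.68 -1.8 ] (array([ 0.365, -0.634, -0.423]), array([-0.003,  0.117, -0.083]))
[0.6249 0.1497 0.285 ] [-0.23 -0.05 -0.12  1.91  0.13  0.68 -1.8 ] (array([ 0.904, -0.697, -0.512]), array([-0.003,  0.248, -0.175]))
```

```bash
python3 g.py .516 -.068 .305 -92.2 32.7;python3 - <<'E'
from h import *
from g import goal
for f in (.25,.5,.75,1):
    a=np.array([.625,.1498,.2856]);b=np.array([.516,-.068,.305]);print(f,*goal(a+(b-a)*f,-78.8-13.4*f,35.1-2.4*f))
E
```

```text
[0.6249 0.1497 0.285 ] [-0.23 -0.05 -0.12  1.91  0.13  0.68 -1.8 ] (array([ 0.959, -0.514, -0.555]), array([-0.054,  0.251, -0.17 ]))
0.25 [ 0.239 -0.13  -0.137] [-0.014  0.065 -0.046]
0.5 [ 0.479 -0.258 -0.276] [-0.027  0.127 -0.088]
0.75 [ 0.719 -0.386 -0.416] [-0.041  0.189 -0.129]
1 [ 0.959 -0.514 -0.555] [-0.054  0.251 -0.17 ]
```

```bash
python3 -m pendant '{"offset":[[0.04,-0.05,-0.05],[0.12,-0.09,-0.09],[0.239,-0.14,-0.145],[0.36,-0.2,-0.21],[0.479,-0.258,-0.276],[0.6,-0.32,-0.346],[0.719,-0.386,-0.416],[0.83,-0.445,-0.48],[0.91,-0.488,-0.527],[0.959,-0.514,-0.555],[0.959,-0.514,-0.555]],"turn":[[0,0,0],[-0.007,0.03,-0.02],[-0.014,0.065,-0.046],[-0.02,0.095,-0.066],[-0.027,0.127,-0.088],[-0.034,0.157,-0.108],[-0.041,0.189,-0.129],[-0.047,0.22,-0.149],[-0.05,0.24,-0.162],[-0.054,0.251,-0.17],[-0.054,0.251,-0.17]]}'; python3 g.py .516 -.068 .25 -92.2 32.7; python3 - <<'E'
from h import *
o=manip.get_obs()
p,d=shot('side','d4');C=cloud('side',d).reshape(-1,3);p2,d2=shot('scene','s4')
cv2.imwrite('pics/d4c.png',cv2.resize(np.hstack([p[100:300,200:400],p2[130:330,170:370]])[:,:,::-1],(800,400),interpolation=2))
a=np.radians(-2.2);ux=np.array([np.cos(a),np.sin(a),0]);uy=np.array([-np.sin(a),np.cos(a),0])
q=C-np.array([.504,-.075,0]);X=q@ux;Y=q@uy
for z in np.arange(.12,.30,.02):
    k=(abs(q[:,2]-z)<.006)&(abs(X)<.04)&(Y>-.09)&(Y<.12)
    if k.sum()>5: print(round(z,2),k.sum(),np.median(X[k]).round(4), Y[k].min(),Y[k].max())
k=(abs(X)<.04)&(abs(Y)<.12)&(q[:,2]>.16)&(q[:,2]<.26); print(np.degrees(np.arctan(np.polyfit(Y[k],X[k],1)[0])))
k=(abs(X)<.03)&(abs(Y)<.12)&(q[:,2]>.1);print('lowest',np.percentile(q[k,2],.5))
E
```

```text
clock: 9.05
position: [0.516, -0.0684, 0.3053]
ee_rot: [0.332, -0.345, 0.633, -0.608]
ft_force: [0.1, 0.2, -3.8]
grip_width: 0.445
[ 0.516  -0.0684  0.3053] [-0.08 -0.35  0.09  2.09  0.06  0.83 -1.61] (array([-0.002,  0.233, -0.149]), array([-0.   , -0.001,  0.001]))
0.12 8 -0.0122 -0.037085612232434104 0.06806522190231766
0.14 45 -0.0154 -0.04848996519265999 0.07168854097739469
0.16 105 -0.0095 -0.07612434516634797 0.09513129868677918
0.18 109 -0.009 -0.0734643070463074 0.09478066644859214
0.2 111 -0.009 -0.06956223127473556 0.09490732550526636
0.22 107 -0.0095 -0.07382068463215082 0.09582801676964575
0.24 114 -0.0093 -0.0709538486043712 0.09560463998931681
0.26 119 -0.0094 -0.07418113604673655 0.09641945372771095
0.28 124 -0.0091 -0.07239965956430403 0.09444081902681355
2.1569278630639235
lowest 0.10309201931947067
```

View pics/d4c.png

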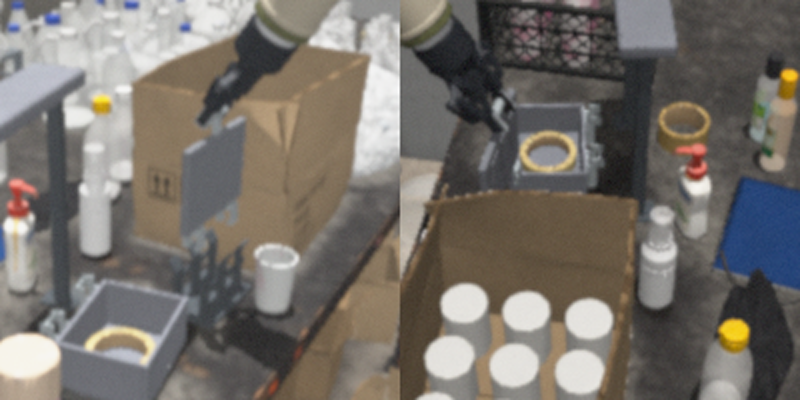

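```bash
python3 - <<'E'
from h import *
C=cloud('side',np.load('pics/d4.npy')).reshape(-1,3)
a=np.radians(-2.0);ux=np.array([np.cos(a),np.sin(a),0]);uy=np.array([-np.sin(a),np.cos(a),0])
q=C-np.array([.504,-.075,0]);X=q@ux;Y=q@uy
k=(abs(X)<.03)&(Y>-.06)&(Y<.08)&(q[:,2]>.17)&(q[:,2]<.27)
f=np.polyfit(Y[k],X[k],1);print('slope',np.degrees(np.arctan(f[0])),f[1],np.std(X[k]-np.polyval(f,Y[k])))
print('hooks',[ (C[m].min(0).round(3),C[m].max(0).round(3)) for m in [(abs(X)<.03)&(q[:,2]>.105)&(q[:,2]<.14)&(Y<-.02),(abs(X)<.03)&(q[:,2]>.105)&(q[:,2]<.14)&(Y>.02)]])
# base plate / slot side extents
for s in(-1,1):
  for y0 in(-.055,0,.055):
    m=(abs(q[:,2]-.075)<.02)&(abs(Y-y0)<.02)&(X*s>.01)&(X*s<.045); print(s,y0,m.sum(),np.percentile(X[m],[5,50,95]).round(4) if m.any() else 0, Y[m].min() if m.any() else 0,Y[m].max() if m.any() else 0)
E
```

```text
slope 0.33272838408502836 -0.009432554153325634 0.0009521300720246523
hooks [(array([ 0.391, -2.521,  0.105]), array([ 0.515, -0.104,  0.14 ])), (array([ 0.488, -0.026,  0.105]), array([0.518, 0.57 , 0.14 ]))]
-1 -0.055 48 [-0.0338 -0.0261 -0.0215] -0.0654116203882597 -0.03856392456809483
-1 0 56 [-0.0341 -0.0267 -0.0229] -0.01679089510787657 0.018068951442251537
-1 0.055 57 [-0.0334 -0.0261 -0.0221] 0.03534544386984961 0.06828859135766067
1 -0.055 63 [0.0207 0.0246 0.0321] -0.06622359314127406 -0.039848957014975664
1 0 53 [0.0202 0.0232 0.0317] -0.01133050105816081 0.01606765156287353
1 0.055 73 [0.0203 0.0246 0.0338] 0.041931551386699725 0.06746299056925772
```

The lid hangs vertical and parallel to the slot (0.3°), about 2 mm toward the robot from the slot centre. I'll correct that while descending.

```bash
for z in .265 .225 .20; do python3 g.py .518 -.068 $z -92.2 32.7; done
```

```text
[ 0.5162 -0.0674  0.305 ] [-0.08 -0.35  0.09  2.09  0.06  0.83 -1.61] (array([ 0.003,  0.173, -0.1  ]), array([ 0.   ,  0.002, -0.   ]))
[ 0.5162 -0.0674  0.305 ] [-0.08 -0.35  0.09  2.09  0.06  0.83 -1.61] (array([ 0.003,  0.341, -0.208]), array([ 0.   ,  0.002, -0.   ]))
[ 0.5162 -0.0674  0.305 ] [-0.08 -0.35  0.09  2.09  0.06  0.83 -1.61] (array([ 0.003,  0.447, -0.276]), array([ 0.   ,  0.002, -0.   ]))
```

```bash
python3 -m pendant '{"offset":[[0,0.04,-0.02],[0,0.085,-0.045],[0,0.13,-0.072],[0,0.173,-0.1],[0,0.215,-0.127],[0,0.257,-0.154],[0,0.3,-0.181],[0,0.341,-0.208],[0,0.341,-0.208]],"turn":[[0,0,0],[0,0,0],[0,0,0],[0,0,0],[0,0,0],[0,0,0],[0,0,0],[0,0,0],[0,0,0]]}'; for z in .20 .184 .180; do python3 g.py .518 -.068 $z -92.2 32.7; done
```

```text
clock: 10.28
position: [0.5176, -0.0674, 0.2241]
ee_rot: [0.333, -0.346, 0.632, -0.608]
ft_force: [-0.3, 0.1, -3.1]
grip_width: 0.449
[ 0.5176 -0.0674  0.2241] [-0.08 -0.29  0.1   2.22  0.06  0.64 -1.61] (array([ 0.003,  0.102, -0.063]), array([ 0.002,  0.002, -0.   ]))
[ 0.5176 -0.0674  0.2241] [-0.08 -0.29  0.1   2.22  0.06  0.64 -1.61] (array([ 0.003,  0.17 , -0.106]), array([ 0.002,  0.002, -0.   ]))
[ 0.5176 -0.0674  0.2241] [-0.08 -0.29  0.1   2.22  0.06  0.64 -1.61] (array([ 0.003,  0.187, -0.117]), array([ 0.002,  0.002, -0.   ]))
```

```bash
python3 -m pendant '{"offset":[[0,0.03,-0.02],[0,0.06,-0.038],[0,0.09,-0.056],[0,0.115,-0.072],[0,0.135,-0.084],[0,0.15,-0.093],[0,0.16,-0.1],[0,0.165,-0.103]],"turn":[[0,0,0],[0,0,0],[0,0,0],[0,0,0],[0,0,0],[0,0,0],[0,0,0],[0,0,0]]}'; for z in .183 .18 .178; do python3 g.py .518 -.068 $z -92.2 32.7; done
```

```text
clock: 11.28
position: [0.5193, -0.0678, 0.1868]
ee_rot: [0.332, -0.345, 0.633, -0.609]
ft_force: [-1.3, -1.6, 6.3]
grip_width: 0.446
[ 0.5193 -0.0678  0.1868] [-0.08 -0.24  0.11  2.27  0.05  0.54 -1.61] (array([ 0.001,  0.013, -0.016]), array([-0.003,  0.001,  0.   ]))
[ 0.5193 -0.0678  0.1868] [-0.08 -0.24  0.11  2.27  0.05  0.54 -1.61] (array([ 0.001,  0.025, -0.024]), array([-0.003,  0.001,  0.   ]))
[ 0.5193 -0.0678  0.1868] [-0.08 -0.24  0.11  2.27  0.05  0.54 -1.61] (array([ 0.001,  0.034, -0.029]), array([-0.003,  0.001,  0.   ]))
```

Floor contact, as expected: wrist fz went from -3 to +6 N at TCP z 0.187, against 0.1855 predicted. I'll ease the grip to 20 N and check the lid before letting go.

```bash
python3 -m pendant '{"offset":[[0,0,0],[0,0.005,-0.003],[0,0.005,-0.003],[0,0.005,-0.003]],"turn":[[0,0,0],[0,0,0],[0,0,0],[0,0,0]]}' 0 20;  cat > chk.py <<'E'
from h import *
import sys
o=manip.get_obs();print(o['position'],o['ft_force'].round(1),o['clock'])
p,d=shot('side',sys.argv[1]);C=cloud('side',d).reshape(-1,3);p2,_=shot('scene',sys.argv[1]+'s')
cv2.imwrite('pics/'+sys.argv[1]+'c.png',cv2.resize(np.hstack([p[130:330,200:400],p2[130:330,170:370]])[:,:,::-1],(800,400),interpolation=2))
a=np.radians(-2.0);ux=np.array([np.cos(a),np.sin(a),0]);uy=np.array([-np.sin(a),np.cos(a),0])
q=C-np.array([.504,-.075,0]);X=q@ux;Y=q@uy
for z in np.arange(.1,.22,.01):
    k=(abs(q[:,2]-z)<.004)&(abs(X)<.04)&(Y>-.12)&(Y<.12)
    if k.sum()>5: print(round(z,2),k.sum(),np.median(X[k]).round(4), Y[k].min().round(3),Y[k].max().round(3))
E
python3 chk.py d5
```

```text
clock: 11.78
position: [0.5202, -0.0679, 0.1868]
ee_rot: [0.331, -0.344, 0.633, -0.609]
ft_force: [-1.6, -1.8, 5.1]
grip_width: 0.446
[ 0.52019324 -0.06794506  0.1868499 ] [-1.6 -1.8  5.1] 11.775
0.1 101 -0.006 -0.118 0.095
0.11 97 -0.0058 -0.117 0.096
0.12 99 -0.0056 -0.116 0.096
0.13 99 -0.0058 -0.117 0.096
0.14 110 -0.0054 -0.118 0.096
0.15 114 -0.0054 -0.115 0.094
0.16 121 -0.0053 -0.118 0.096
0.17 164 -0.0028 -0.117 0.096
0.18 52 -0.0037 -0.117 0.035
0.19 57 -0.0037 -0.116 0.043
0.2 55 -0.0068 -0.119 0.047
0.21 37 -0.0136 -0.119 0.046
```

View pics/d5c.png

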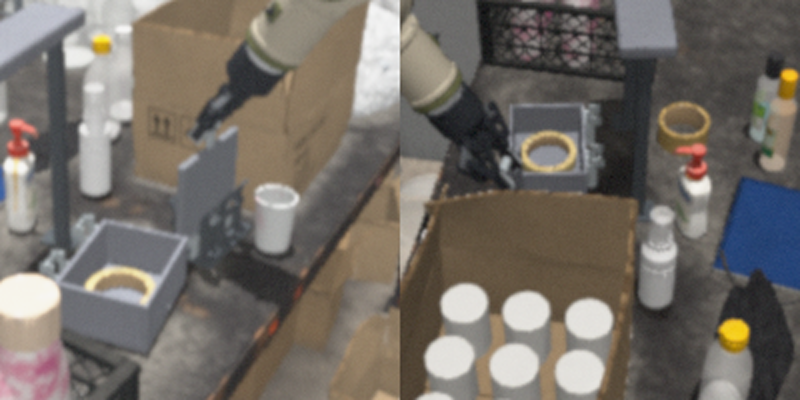

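The lid is seated: its plate top is at about 0.172 (0.173 expected), vertical, and within a couple of mm of the slot centre. I'll release and retreat along the approach direction.

```bash
python3 -m pendant '{"offset":[[0,0,0],[0,0,0],[0,0,0],[0,0,0],[0,0,0]],"turn":[[0,0,0],[0,0,0],[0,0,0],[0,0,0],[0,0,0]]}' 68 20 && python3 -m pendant '{"offset":[[0,-0.04,0],[0,-0.1,0],[0,-0.17,0],[0,-0.24,0],[0,-0.3,0],[0,-0.36,0],[0,-0.4,0],[0,-0.4,0]],"turn":[[0,0,0],[0,0,0],[0,0,0],[0,0,0],[0,0,0],[0,0,0],[0,0,0],[0,0,0]]}'; python3 chk.py d6; python3 g.py .5 0 .3 -92 33
```

```text
clock: 12.5
position: [0.5202, -0.0679, 0.1868]
ee_rot: [0.331, -0.344, 0.633, -0.609]
ft_force: [0.6, -0.2, 0.0]
grip_width: 0.682
clock: 13.5
position: [0.4767, -0.0663, 0.2545]
ee_rot: [0.331, -0.344, 0.633, -0.609]
ft_force: [1.0, -0.6, 0.4]
grip_width: 0.679
[ 0.47674117 -0.06625577  0.25454327] [ 1.  -0.6  0.4] 13.5
0.1 102 -0.0057 -0.119 0.096
0.11 96 -0.0059 -0.118 0.096
0.12 100 -0.0057 -0.117 0.097
0.13 100 -0.0058 -0.119 0.097
0.14 98 -0.0056 -0.116 0.098
0.15 120 -0.0054 -0.117 0.095
0.16 121 -0.0054 -0.119 0.095
0.17 179 -0.0034 -0.118 0.096
0.18 61 -0.004 -0.117 0.02
0.19 57 -0.0033 -0.117 0.021
0.2 62 -0.0065 -0.118 0.031
0.21 57 -0.0048 -0.119 0.034
[ 0.4766 -0.0663  0.2536] [-0.06 -0.43  0.08  2.25  0.06  0.74 -1.62] (array([-0.335, -0.138,  0.214]), array([ 0.002, -0.003,  0.003]))
```

View pics/d6c.png

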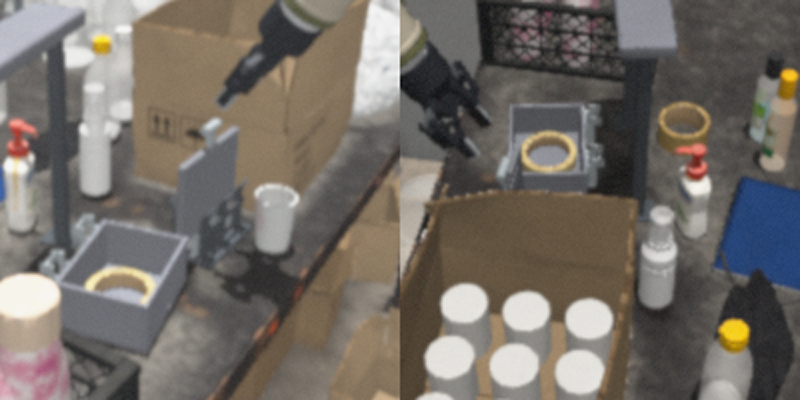

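The lid stands free and still in the stand, the hand is clear, and nothing around it has moved. I'm handing in.

```bash
python3 -c "
from workcell import manip
print(manip.hand_in())"
```

```text
the job is handed in; nothing more can be done
None
```

The lid is off its hinge pins and standing in the slot of the lid stand, hinge edge down and let go. I handed the job in at about 13.6 s of the 61 s; the hand-in gives no verdict.

**What I did:** I gripped the bar lightly and swung the lid up to about 2° from upright, leaning the hand 35° to clear the hood. I then gripped at 90 N and lifted straight up about 40 mm. After that I turned the lid into line with the stand, lowered it to floor contact, eased the grip, released and backed away.

**Last checks:**
- **Lid:** It is upright to within about 1° and about 1 mm from the slot's centre line. By my estimate it sits about 7 mm from the slot's middle. Its plate top is at about 0.172 m, against 0.173 m expected when fully seated, and it did not move on release.
- **Robot:** The hand is about 80 mm clear of the lid, and the wrist force is about 1 N.
- **Bystanders:** The spray bottle, cup, soap pump and tape roll look unmoved by eye; I did not measure them again.

No check failed. One early fit put the lid 2° out of line with the stand; leaving out the plate's end edge, it came to 0.3°.

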